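# Change over the spring clips that hold a counting slide

## Robot

A 6-joint arm with a two-finger parallel gripper is mounted at the origin on a cart in front of the work surface, level with it; the furniture and walls round the work are solid. World frame = base frame: x ahead of the robot, y to its left, z up, the work surface at z = 0. Lengths are in m, angles in rad, forces in N, time in s.
With the tool pointing down it reaches from about 0.35 to 0.975 m from the base axis. Payload 4.9 kg.
Tool frame: the origin (TCP) lies between the finger pads; the fingertips stand 19 mm ahead of it and the grasp point (between the pads) is the TCP; z points along the fingers, y is the direction in which the jaws open and shut (so a half turn about z gives the same grasp; the last joint's range is limited). The gripper opens to 85 mm and grips with 20 to 120 N. Pads are 22 mm wide; open, the fingers measure 114 mm over their backs; the gripper's body (76 mm by 85 mm) begins 54 mm behind the grasp point. The pads swing forward as they close: fully open they stand 13 mm farther back than shut.
Start: joints at [1.212, 0.053, 1.613, -0, 1.476, -0.119], TCP at [0.148, 0.607, 0.25] pointing down, gripper open.
Joint ranges: [-3.01, 3.01], [-1.01, 2.22], [0.06, 2.58], [-1.02, 4.17], [0.09, 2.62], [-3.14, 3.14]. Speed limits (rad/s): [2.57, 2.57, 3.14, 3.14, 3.14, 3.14].

## Interface

Orientations are given as a unit quaternion [x, y, z, w].
In Python, from station import * gives the robot as it stands.
- The arm moves only by the tool play_rows, never from a script. Its argument "motion" is a list of rows, each an object with "offset": the shift along the tool's x, y, z in mm, a list of three; "twist": the turn, a rotation vector about the tool's x, y, z in rad, a list of three. A call has 1 to 12 rows; each row is the pose to reach, as a shift and turn from the pose measured when the call began, along the tool's axes at that moment; what a row does not reach only later rows make up. A row lasts 1/10 s, in which the tool goes at most 50 mm and 8.59 degrees, less where a joint would pass 70% of its speed; a pose out of reach is approached as far as the arm can. A call with a gripper value outside its range is refused whole. "fingers" is the opening in per cent of the stroke, from 0 (shut) to 100 (fully open), set as the call begins (left out, the last holds). The fingers move at their own pace and stop on an object; the grip force is fixed at half the most. Time passes only in rows, so rows that repeat a pose let the fingers close. It gives the time, the measured TCP pose, the force and the opening at its end, in the units of the state.
- read_state(): the state, without advancing time (a new reading comes with each control period).
- snapshot(name): name is "scene" or "top" or "wrist"; returns a dict with "frame" (480x640x3 uint8, red, green, blue), "mtx" (3x3 intrinsics, pixels), "extrinsics" (4x4, takes a point from camera to world coordinates). Camera axes: x right, y up, looking along -z (the intrinsics and any distortion apply to the point x, -y, -z); pixel columns grow to the right and rows downward; lengths in m; the calibration is good to about 2 mm. The wrist camera is an equidistant fisheye: a pixel r from the principal point sees the ray r / f radians off the axis. A picture is of the moment at which its call begins. There is no depth.
- sign_off(): hands the job in, once; it reports no verdict.
The state is a dict: "clock": time; "joint_positions": joint angles; "qvel": joint speeds; "tau": joint torques, N m; "eef_pos": TCP position; "eef_rot": TCP orientation; "ft_force": force on the tool from outside, world axes, zero at the start; "wrist_torque": the same for the moment, N m; "grip_width": opening from 0.0 (shut) to 1.0 (fully open).
Only numpy, scipy, OpenCV 4.12 (cv2) and the standard library are available. Lean on these libraries where they do the work, as an engineer would, in place of code of your own. Each camera call takes 0.05 s, during which the arm holds its last target. There are 200 camera calls.

## Task

The slide on the black bench stage is held by the left clip (red pin), which is in the way: hold it with the right clip (green pin) instead. First swing the right clip round its pivot screw by its green pin until its spring nose bears on the slide's edge and goes on pressing with about 5 N (between 2.5 and 8 N) when you let go, then swing the left clip well clear, at least 60 degrees away from the slide. The slide must stay flush against its fence, the glass must not be touched by the robot or pressed by a clip with more than 14 N, and the things standing round it stay where they are.

Things in the scene. Friction and masses are not known exactly. Their poses are not given: they have to be found in the camera images.
- stage: Black plate fixed on the bench, 125 x 215 x 20 mm; origin on the bench under the slide's place (plate from -70 to +55 mm in x, 107 mm to each side in y). x points away from the robot, y left, z up; turned by up to 0.4 rad. A fence 96 mm long, 8 wide, 5 high stands on it, its front face at x = +15 mm. A tall microscope stands 0.5 m to the left of the work: go round it.
- slide: Thick glass counting slide, 30 (x) x 76 (y) x 6 mm, loose on the plate's top (20 mm up), its far long edge against the fence; origin at the centre of its underside, axes as the stage's. Its near long edge is at stage x = -15 mm.
- clip_right: Right clip (-y side): steel lever 120 x 11 mm, top 34 mm above the bench. Origin on the vertical pivot axis, 20 mm up; axes as the stage's when the lever is parallel to the slide. Nose arm to its +y, tail with green pin to its -y. Starts turned 0.8 to 1.2 rad counter-clockwise (from above); clockwise brings the nose onto the slide. Range -0.3 to +1.3 rad.
- pivot_right (a point): Pivot screw of the right clip, at stage (-30, -65) mm, its top 41 mm above the bench (this point). The pivot is stiff: it drags with a steady 0.45 N m (about 7 N at the pin) either way, so the clip stays where it is left.
- pin_right (a point): Centre of the right clip's green upright thumb pin, 12 mm in diameter, 65 mm from the pivot axis; free from 37 to 70 mm above the bench, this point 53 mm up. To put the clip on, the pin moves toward the robot. 1 N pressing at the nose is felt as 0.66 N more at the pin than the pivot's drag (squeezing the pin tightly while it turns adds friction to that).
- nose_arm_right (a point): Point on the right lever over its nose, 43 mm from the pivot axis, 34 mm above the bench. The nose below is a brass flanged button, sprung 3 N per mm (7 mm travel), pushing to the clip's +x. A screw sets it up to 4 mm further in or out each time, so it meets the slide somewhere between about +0.1 and -0.1 rad of turn (0 = parallel): feel for it.
- clip_left: Left clip: mirror image, nose arm to its -y, tail with red pin to its +y, same spring, drag and sizes. Starts on the slide, turned about 0.04 rad counter-clockwise with its nose pressed in about 1.5 mm; swings clear clockwise, to at most 1.3 rad beyond parallel.
- pivot_left (a point): Pivot screw of the left clip, at stage (-30, +65) mm, its top 41 mm above the bench (this point).
- pin_left (a point): Centre of the left clip's red upright thumb pin, sizes as the green one. To swing the clip clear, the pin moves away from the robot.
- dropper: Brown dropper bottle, 31 mm in diameter, 86 mm high, bystander in front of the stage; origin at its underside.
- vial: Brown vial with a cap, 24 mm in diameter, 57 mm high, bystander behind the stage; origin at its underside.
- petri: Petri dish, 64 mm in diameter, 14 mm high, bystander behind the stage; origin at its underside.
Not all that is in view belongs to the job. What is meant by the slide is not blue or orange, and is the larger of those in its own colour.

How it is judged:
By the outcome, as a careful person would: the job done as asked, in the order asked, and still so for the second after the job is handed in, with the robot touching nothing.
It also fails if it takes over 72 s, if anything falls off the work surface, if the arm or the gripper's body presses on something with over 40 N, if the wrist force passes 120 N, or if a joint passes its speed limit or range.

## Working session

There is one attempt and no reset: what is moved stays moved. The work goes in short steps, Python scripts to look and compute and a tool call to move; the robot and the scene stay as the last step left them, time stands still between calls to the robot, and variables do not carry over. Pictures are saved under pics/ and viewed, about 8 in all and at most 12, crops included, and the job is handed in when it is done.

Besides the shell and the picture viewer there is one more tool, called as name(argument=value, ...), one argument or row to a line, values as JSON. play_rows: Moves the arm, as the interface text tells. Its arguments: {"type":"object","properties":{"motion":{"type":"array","items":{"type":"object","properties":{"offset":{"type":"array","items":{"type":"number"}},"twist":{"type":"array","items":{"type":"number"}}}}},"fingers":{"type":"number"}},"required":["motion"]}

```bash
mkdir -p pics; ls
python3 - <<'E'
from station import *
import cv2,numpy as np
s=read_state(); print({k:np.round(v,3) for k,v in s.items()})
for n in("scene","top"):
    d=snapshot(n); cv2.imwrite(f"pics/{n}0.png",d["frame"][:,:,::-1]); np.savez(f"{n}0.npz",**d)
    print(n,np.round(d["mtx"],1).tolist(),np.round(d["extrinsics"],3).tolist(), d.keys())
E
```

```text
pics
{'clock': np.float64(0.0), 'joint_positions': array([ 1.212,  0.053,  1.614, -0.   ,  1.476, -0.119]), 'qvel': array([-0.001, -0.001, -0.001, -0.001, -0.   ,  0.001]), 'tau': array([-2.0000e-03, -3.9368e+01, -3.7017e+01, -0.0000e+00,  7.0000e-03,
        0.0000e+00]), 'eef_pos': array([0.148, 0.607, 0.249]), 'eef_rot': array([ 0.12 ,  0.993, -0.001, -0.   ]), 'ft_force': array([-0.2  , -0.528,  0.455]), 'wrist_torque': array([ 0.016,  0.012, -0.   ]), 'grip_width': np.float64(1.002)}
scene [[494.9, 0.0, 311.5], [0.0, 494.9, 244.6], [0.0, 0.0, 1.0]] [[0.757, 0.474, -0.45, 0.176], [-0.653, 0.527, -0.544, -0.421], [-0.021, 0.705, 0.709, 0.677], [0.0, 0.0, 0.0, 1.0]] dict_keys(['frame', 'mtx', 'extrinsics'])
top [[546.0, 0.0, 325.2], [0.0, 546.0, 250.4], [0.0, 0.0, 1.0]] [[0.013, 0.99, -0.143, 0.438], [-1.0, 0.017, 0.024, 0.045], [0.026, 0.143, 0.989, 0.993], [0.0, 0.0, 0.0, 1.0]] dict_keys(['frame', 'mtx', 'extrinsics'])
```

View pics/top0.png

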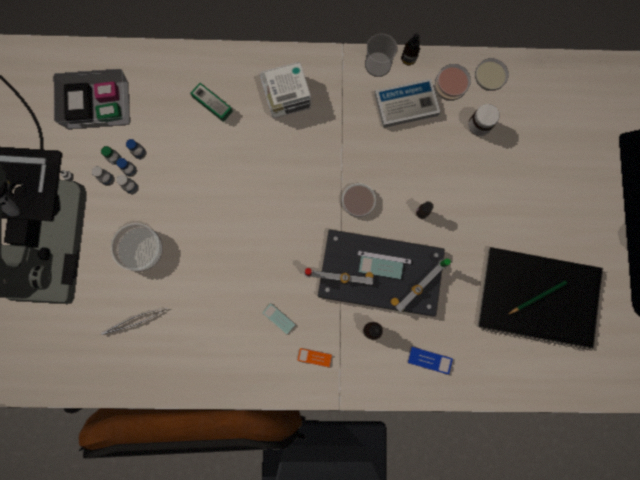

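View pics/scene0.png

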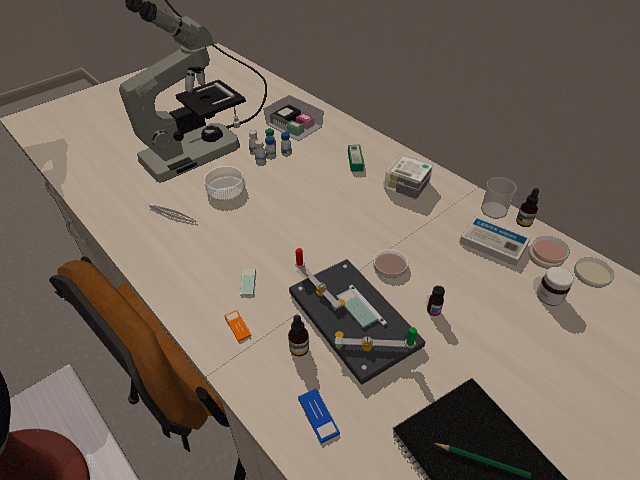

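The top view shows the plate at about (382,272), the red pin at (309,272), the green pin at (447,262), the pivots near (345,279) and (417,290), the slide at (382,267) and the dropper at (373,330). The scene view shows the same layout, with the red pin at (299,257) and the green pin at (411,337).

```bash
cat > h.py <<'E'
import numpy as np,cv2
def ray(d,u,v):
    K,E=d["mtx"],d["extrinsics"]; r=np.array([(u-K[0,2])/K[0,0],-(v-K[1,2])/K[1,1],-1.]); r=E[:3,:3]@r
    return E[:3,3],r/np.linalg.norm(r)
def onz(d,uv,z):
    o,r=ray(d,*uv); return o+r*(z-o[2])/r[2]
def tri(a,ua,b,ub):
    o1,r1=ray(a,*ua);o2,r2=ray(b,*ub)
    t=np.linalg.lstsq(np.c_[r1,-r2],o2-o1,rcond=None)[0]
    p,q=o1+r1*t[0],o2+r2*t[1]; return (p+q)/2,np.linalg.norm(p-q)
def blobs(d,lo,hi,box):
    hsv=cv2.cvtColor(d["frame"],cv2.COLOR_RGB2HSV); m=cv2.inRange(hsv,lo,hi); k=np.zeros_like(m); x0,y0,x1,y1=box; k[y0:y1,x0:x1]=1; m*=k
    n,l,s,c=cv2.connectedComponentsWithStats(m)
    return m,[(int(s[i,4]),c[i].round(1)) for i in range(1,n) if s[i,4]>=6]
E
python3 - <<'E'
from h import *
T=dict(np.load("top0.npz"));S=dict(np.load("scene0.npz"))
bt=(290,220,460,325);bs=(280,240,430,385)
c={'red':((0,150,60),(6,255,255)),'green':((50,130,40),(75,255,255)),'brass':((10,120,60),(28,255,255))}
for n,(lo,hi) in c.items():
    t=blobs(T,lo,hi,bt)[1];s=blobs(S,lo,hi,bs)[1]; print(n,t,s)
    if n!='brass':
        a=max(t,key=lambda q:q[0])[1];b=max(s,key=lambda q:q[0])[1];print(tri(T,a,S,b),onz(T,a,.06))
hsv=cv2.cvtColor(T["frame"],cv2.COLOR_RGB2HSV)
m=(hsv[...,2]<75).astype(np.uint8)*255; k=np.zeros_like(m);k[225:322,312:448]=1;m*=k
m=cv2.morphologyEx(m,cv2.MORPH_CLOSE,np.ones((9,9)))
q=max(cv2.findContours(m,0,2)[0],key=cv2.contourArea)
r=cv2.minAreaRect(q);B=cv2.boxPoints(r);W=np.array([onz(T,p,.02) for p in B]);print(B.round(),W.round(3),[np.linalg.norm(W[i]-W[i-1]).round(3) for i in range(4)])
v=T["frame"][215:335,290:470,::-1];cv2.imwrite("pics/crop1.png",cv2.resize(v,None,fx=4.4,fy=4.4,interpolation=2)[:, :])
E
```

```text
red [(34, array([307.7, 271. ]))] [(102, array([298.9, 256.4]))]
(array([0.53778847, 0.05267155, 0.05130622]), np.float64(0.0009019901507472194)) [0.53648672 0.05284279 0.06      ]
green [(40, array([445.3, 261.9]))] [(132, array([411.1, 335.7]))]
(array([ 0.55725498, -0.18685818,  0.05300466]), np.float64(0.0006318355794797941)) [ 0.55611782 -0.18492265  0.06      ]
brass [(36, array([343.7, 277.8])), (33, array([369. , 274.5])), (38, array([415.3, 289.2])), (56, array([394.2, 301.1]))] [(66, array([319.9, 289.9])), (33, array([341.3, 301.8])), (47, array([339. , 333.8])), (97, array([366.6, 345. ])), (8, array([338.5, 347.5])), (42, array([298.5, 351.7]))]
[[308. 296.]
 [320. 227.]
 [450. 249.]
 [438. 318.]] [[ 0.496  0.051  0.02 ]
 [ 0.62   0.033  0.02 ]
 [ 0.585 -0.203  0.02 ]
 [ 0.461 -0.18   0.02 ]] [np.float64(0.234), np.float64(0.125), np.float64(0.239), np.float64(0.126)]
```

View pics/crop1.png

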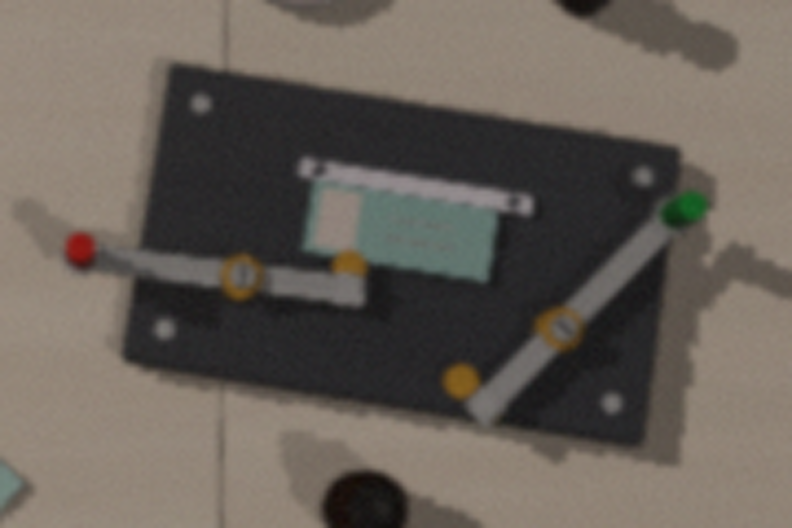

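```bash
cat >> h.py <<'E'
from scipy.spatial.transform import Rotation as R
def rel(s,p,yaw):
    "offset mm, twist for tool-down pose with tool y at world angle yaw"
    r0=R.from_quat(s["eef_rot"]); c,n=np.cos(yaw),np.sin(yaw)
    r1=R.from_matrix(np.array([[-n,c,0],[c,n,0],[0,0,-1.]]).T.T@np.eye(3)) if 0 else R.from_matrix(np.array([[-n,c,0],[c,n,0],[0,0,-1.]]))
    return (r0.inv().apply(np.array(p)-s["eef_pos"])*1000).round(1).tolist(),(r0.inv()*r1).as_rotvec().round(3).tolist()
E
python3 - <<'E'
from h import *
from station import *
T=dict(np.load("top0.npz"));S=dict(np.load("scene0.npz"))
L,e1=tri(T,(344.2,277.8),S,(320,290.5));Rr,e2=tri(T,(416.2,289.2),S,(366.8,344.5))
print(L,e1,Rr,e2)
L=onz(T,(344.5,277.8),.041);Rr=onz(T,(416.8,289.2),.041)
d=L-Rr;yaw=np.arctan2(-d[0],d[1]);print(L,Rr,np.linalg.norm(d),yaw)
c,n=np.cos(yaw),np.sin(yaw);M=np.array([[c,-n],[n,c]])
o=(L+Rr)[:2]/2+M@[30,0]*np.array(.001);print("origin",o)
for nm,p,P,s0 in(("R",[.55725,-.18686],Rr,-1),("L",[.5378,.0527],L,1)):
    v=M.T@(np.array(p)-P[:2]);print(nm,"rad",np.linalg.norm(v),"theta",np.arctan2(*( [-v[0]*s0,v[1]*s0])))
for q,z in(((373,330),.086),((425,209),.057),((358,200),.014),((75,300),.03),((60,150),.25),((60,150),.1)): print(q,onz(T,q,z).round(3))
print(rel(read_state(),[.3,.25,.25],.85),rel(read_state(),[.557,-.187,.2],.85))
E
```

```text
[ 0.52940872 -0.01225118  0.02369005] 0.0005376362709622492 [ 0.51138345 -0.14120145  0.02386821] 0.0014489989421862495
[ 0.52756194 -0.01160022  0.041     ] [ 0.50952073 -0.138527    0.041     ] 0.12820254019846222 -0.1411929261858589
origin [ 0.5482428  -0.07928534]
R rad 0.06792762230867672 theta 0.9203063210308545
L rad 0.06511018733943261 theta -0.01670436555951287
(373, 330) [ 0.438 -0.057  0.086]
(425, 209) [ 0.65  -0.151  0.057]
(358, 200) [ 0.674 -0.037  0.014]
(75, 300) [0.483 0.456 0.03 ]
(60, 150) [0.68  0.399 0.25 ]
(60, 150) [0.729 0.471 0.1  ]
([-232.1, -310.3, -0.3], [-0.002, 0.0, 0.481]) ([-585.6, -673.7, 50.3], [-0.002, 0.0, 0.481])
```

play_rows(
  motion=[
    {"offset": [-30,-40,0],"twist": [0,0,0]},
    {"offset": [-60,-80,0],"twist": [0,0,0]},
    {"offset": [-90,-120,0],"twist": [0,0,0.1]},
    {"offset": [-120,-160,0],"twist": [0,0,0.2]},
    {"offset": [-150,-200,0],"twist": [0,0,0.3]},
    {"offset": [-180,-240,0],"twist": [0,0,0.4]},
    {"offset": [-230,-310,0],"twist": [0,0,0.48]},
    {"offset": [-260,-340,0],"twist": [0,0,0.48]},
    {"offset": [-290,-370,0],"twist": [0,0,0.48]},
    {"offset": [-320,-400,0],"twist": [0,0,0.48]},
    {"offset": [-350,-430,0],"twist": [0,0,0.48]},
    {"offset": [-380,-460,0],"twist": [0,0,0.48]},
  ],
  fingers=40,
)

```text
clock: 1.3
eef_pos: [0.4085, 0.0674, 0.2498]
eef_rot: [0.353, 0.936, -0.001, 0.0]
ft_force: [0.4, 0.7, 0.1]
grip_width: 0.4
```

```bash
python3 -c "
from h import *
from station import *
s=read_state();print(s['clock'],s['eef_pos'],s['joint_positions'],s['ft_force']);print(rel(s,[.557,-.187,.15],.85))"
```

```text
1.3 [0.40854841 0.06739938 0.24977498] [-1.56774657e-02 -4.91239608e-01  2.07517170e+00 -1.55162145e-03
  1.55768987e+00 -8.65911447e-01] [0.35274722 0.72085069 0.10877667]
([-279.3, -93.1, 100.2], [-0.001, 0.001, 0.0])
```

play_rows(
  motion=[
    {"offset": [-40,-13,14],"twist": [0,0,0]},
    {"offset": [-80,-27,28],"twist": [0,0,0]},
    {"offset": [-120,-40,42],"twist": [0,0,0]},
    {"offset": [-160,-53,56],"twist": [0,0,0]},
    {"offset": [-200,-67,70],"twist": [0,0,0]},
    {"offset": [-240,-80,85],"twist": [0,0,0]},
    {"offset": [-270,-90,98],"twist": [0,0,0]},
    {"offset": [-279,-93,100],"twist": [0,0,0]},
    {"offset": [-279,-93,100],"twist": [0,0,0]},
    {"offset": [-279,-93,100],"twist": [0,0,0]},
  ],
)

```text
clock: 2.3
eef_pos: [0.5566, -0.186, 0.1504]
eef_rot: [0.352, 0.936, -0.001, 0.0]
ft_force: [-0.9, -0.4, -0.2]
grip_width: 0.4
```

```bash
cat >> h.py <<'E'
def fray(d,u,v):
    K,E=d["mtx"],d["extrinsics"]; a=np.array([(u-K[0,2])/K[0,0],(v-K[1,2])/K[1,1]]); t=np.linalg.norm(a)
    k=np.sin(t)/t if t>1e-9 else 1
    r=E[:3,:3]@np.array([a[0]*k,-a[1]*k,-np.cos(t)]); return E[:3,3],r
def fonz(d,uv,z):
    o,r=fray(d,*uv); return o+r*(z-o[2])/r[2]
E
python3 - <<'E'
from h import *
from station import *
s=read_state();print(s['clock'],s['eef_pos'],s['ft_force'])
d=snapshot("wrist");np.savez("w1.npz",**d);print(d["mtx"].round(1).tolist(),d["extrinsics"].round(3).tolist())
cv2.imwrite("pics/w1.png",d["frame"][:,:,::-1])
for n,lo,hi in(('g',(50,130,40),(75,255,255)),('brass',(10,120,60),(28,255,255))):
    for a,c in blobs(d,lo,hi,(0,0,640,480))[1]: print(n,a,c,fonz(d,c,.053 if n=='g' else .024).round(4), fonz(d,c,.07).round(4))
E
```

```text
2.3 [ 0.55656935 -0.18595647  0.15039653] [-0.94651577 -0.40516368 -0.16576256]
[[371.6, 0.0, 320.7], [0.0, 371.6, 241.2], [0.0, 0.0, 1.0]] [[0.66, -0.726, -0.193, 0.507], [0.751, 0.638, 0.172, -0.143], [-0.002, -0.259, 0.966, 0.275], [0.0, 0.0, 0.0, 1.0]]
brass 52 [479.5  45.2] [ 0.5232 -0.0078  0.024 ] [ 0.5202 -0.0326  0.07  ]
brass 18 [479.6  53.5] [ 0.5279 -0.0122  0.024 ] [ 0.5241 -0.0362  0.07  ]
brass 45 [489.2  60.3] [ 0.536  -0.0092  0.024 ] [ 0.5307 -0.0338  0.07  ]
brass 10 [485.2  65. ] [ 0.5368 -0.0144  0.024 ] [ 0.5314 -0.038   0.07  ]
brass 6 [354.7  83. ] [ 0.4901 -0.0989  0.024 ] [ 0.4931 -0.107   0.07  ]
brass 15 [354.2  89.4] [ 0.4932 -0.1021  0.024 ] [ 0.4957 -0.1096  0.07  ]
brass 159 [446.3  96.1] [ 0.5364 -0.0545  0.024 ] [ 0.531  -0.0708  0.07  ]
```

View pics/w1.png

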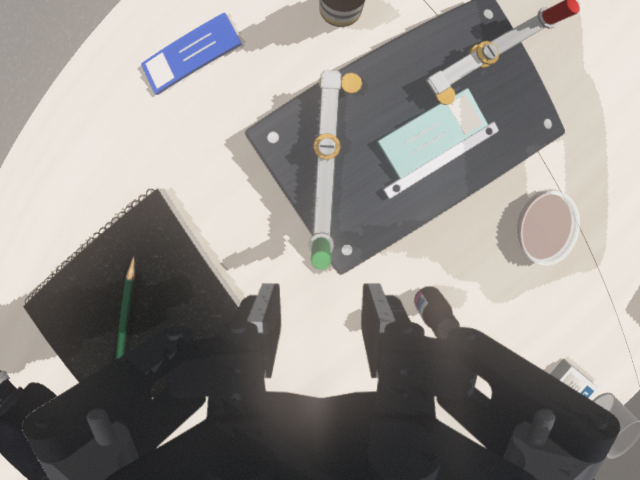

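The wrist view shows the green pin's top at (321,262), midway between the fingers at columns 280 and 363. The right pivot is at (327,147), the lever is nearly upright in the image, and the slide is at (430,135).

Run:
```python
from h import *
from station import *
d=dict(np.load("w1.npz"))
g=fonz(d,(321,262),.07);p=fonz(d,(327,147),.041);l=fonz(d,(485.5,53.5),.035)
print(g,p,l,np.linalg.norm((g-p)[:2]),np.linalg.norm((l-p)[:2]))
a=np.arctan2(*(g-p)[1::-1]);print("tail dir",a,"theta",a+np.pi/2+.139)
print(rel(read_state(),[g[0],g[1],.064],a+np.pi/2))
```

```text
[ 0.5573296  -0.18788921  0.07      ] [ 0.51058844 -0.14184151  0.041     ] [ 0.52951915 -0.01406744  0.035     ] 0.06561346166195971 0.12916881966339094
tail dir -0.7779247914443527 theta 0.9318715353505439
([-1.9, -1.1, 86.8], [-0.001, 0.001, 0.058])
```

play_rows(
  motion=[
    {"offset": [-2,-1,20],"twist": [0,0,0.03]},
    {"offset": [-2,-1,40],"twist": [0,0,0.058]},
    {"offset": [-2,-1,60],"twist": [0,0,0.058]},
    {"offset": [-2,-1,75],"twist": [0,0,0.058]},
    {"offset": [-2,-1,84],"twist": [0,0,0.058]},
    {"offset": [-2,-1,87],"twist": [0,0,0.058]},
    {"offset": [-2,-1,87],"twist": [0,0,0.058]},
  ],
)

```text
clock: 3.05
eef_pos: [0.5576, -0.1877, 0.064]
eef_rot: [0.379, 0.925, -0.001, 0.001]
ft_force: [-0.5, 0.4, 0.5]
grip_width: 0.401
```

play_rows(
  motion=[
    {"offset": [0,0,0],"twist": [0,0,0]},
    {"offset": [0,0,0],"twist": [0,0,0]},
    {"offset": [0,0,0],"twist": [0,0,0]},
  ],
  fingers=20,
)

```text
clock: 3.35
eef_pos: [0.5581, -0.188, 0.0648]
eef_rot: [0.379, 0.925, -0.001, 0.001]
ft_force: [0.1, 0.1, -0.2]
grip_width: 0.197
```

```bash
cat >> h.py <<'E'
def arc(s,P,rad,z,angs,lead=0.,sgn=-1):
    "poses with TCP on circle about P at tail directions angs, shifted lead m along the tangent (sgn -1 = clockwise)"
    out=[]
    for a in angs:
        t=sgn*np.array([-np.sin(a),np.cos(a)])
        p=np.array(P)+rad*np.array([np.cos(a),np.sin(a)])+lead*t
        y=a+np.pi/2 if sgn==-1 else a-np.pi/2
        out.append(rel(s,[p[0],p[1],z],y))
    return out
E
python3 - <<'E'
from h import *
from station import *
s=read_state();print(s['eef_pos'],s['ft_force'],s['wrist_torque'],s['grip_width'])
a=-.778
for i,r in enumerate(arc(s,[.511,-.1415],.065,.064,a-np.array([0,.05,.1,.2,.3,.4,.5,.6,.7]),.0025)): print(i,r)
E
```

```text
[ 0.55812005 -0.18795292  0.06478592] [ 0.07580137  0.11224398 -0.22576709] [0.02187721 0.00707173 0.00812212] 0.1968629289203256
0 ([1.2, -2.5, 0.8], [-0.0, 0.003, 0.001])
1 ([1.4, -5.7, 0.8], [-0.0, 0.003, 0.051])
2 ([1.8, -9.0, 0.8], [-0.0, 0.003, 0.101])
3 ([3.0, -15.3, 0.8], [0.0, 0.003, 0.201])
4 ([4.8, -21.6, 0.8], [0.0, 0.003, 0.301])
5 ([7.3, -27.6, 0.8], [0.0, 0.003, 0.401])
6 ([10.4, -33.3, 0.8], [0.0, 0.003, 0.501])
7 ([14.0, -38.7, 0.8], [0.001, 0.003, 0.601])
8 ([18.1, -43.8, 0.7], [0.001, 0.003, 0.701])
```

play_rows(
  motion=[
    {"offset": [1,-2.5,0],"twist": [0,0,0]},
    {"offset": [1.4,-5.7,0],"twist": [0,0,0.05]},
    {"offset": [1.8,-9,0],"twist": [0,0,0.1]},
    {"offset": [2.4,-12.2,0],"twist": [0,0,0.15]},
    {"offset": [3,-15.3,0],"twist": [0,0,0.2]},
    {"offset": [3.8,-18.5,0],"twist": [0,0,0.25]},
    {"offset": [4.8,-21.6,0],"twist": [0,0,0.3]},
  ],
)

```text
clock: 4.05
eef_pos: [0.5411, -0.1994, 0.0652]
eef_rot: [0.514, 0.858, 0.001, 0.003]
ft_force: [6.1, 2.7, -2.9]
grip_width: 0.201
```

play_rows(
  motion=[
    {"offset": [0,0,0],"twist": [0,0,0]},
  ],
)

```text
clock: 4.15
eef_pos: [0.5413, -0.1993, 0.0654]
eef_rot: [0.514, 0.858, 0.002, 0.003]
ft_force: [-0.1, -0.4, -0.5]
grip_width: 0.196
```

Run:
```python
from h import *
from station import *
s=read_state();print(s['eef_pos'],s['ft_force'],s['wrist_torque'],s['grip_width'])
d=snapshot("wrist");np.savez("w2.npz",**d);cv2.imwrite("pics/w2.png",d["frame"][:,:,::-1])
```

```text
[ 0.54126157 -0.19928406  0.06538648] [-0.12820243 -0.41302571 -0.53788545] [-0.04101751 -0.04058462  0.0083641 ] 0.19640397973096593
```

View pics/w2.png

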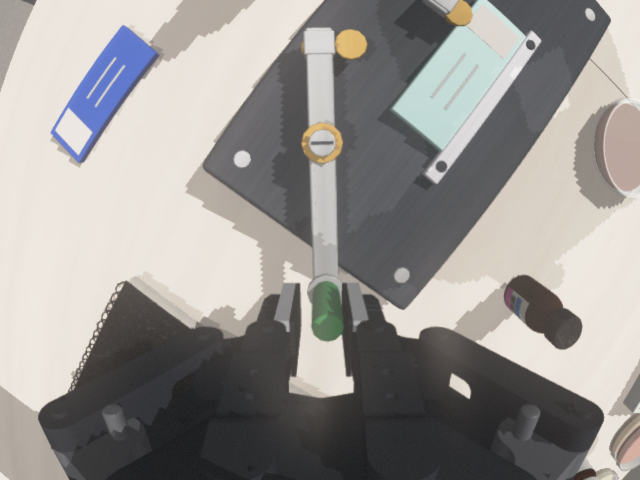

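The wrist view shows the caged pin at (327,310) and the lever upright in the image with its nose at (350,44). The slide is still flush with the fence. The drag felt was about 6.7 N, as expected.

Run:
```python
from h import *
from station import *
s=read_state()
for r in arc(s,[.511,-.1415],.0655,.064,-np.array([1.08,1.13,1.18,1.23,1.28,1.33,1.38,1.43,1.48,1.5]),.0025): print(r)
```

```text
([-0.2, -1.9, 1.5], [0.006, 0.004, 0.0])
([0.0, -5.1, 1.5], [0.006, 0.004, 0.05])
([0.4, -8.4, 1.5], [0.006, 0.004, 0.1])
([0.9, -11.6, 1.4], [0.006, 0.004, 0.15])
([1.6, -14.8, 1.4], [0.006, 0.004, 0.2])
([2.5, -18.0, 1.4], [0.006, 0.004, 0.25])
([3.5, -21.1, 1.4], [0.006, 0.003, 0.3])
([4.7, -24.2, 1.4], [0.006, 0.003, 0.35])
([6.0, -27.2, 1.3], [0.007, 0.003, 0.4])
([6.5, -28.4, 1.3], [0.007, 0.003, 0.42])
```

play_rows(
  motion=[
    {"offset": [0,-2,1],"twist": [0.005,0.003,0]},
    {"offset": [0,-5,1],"twist": [0.005,0.003,0.05]},
    {"offset": [0.4,-8.4,1],"twist": [0.005,0.003,0.1]},
    {"offset": [0.9,-11.6,1],"twist": [0.005,0.003,0.15]},
    {"offset": [1.6,-14.8,1],"twist": [0.005,0.003,0.2]},
    {"offset": [2.5,-18,1],"twist": [0.005,0.003,0.25]},
    {"offset": [3.5,-21.1,1],"twist": [0.005,0.003,0.3]},
    {"offset": [4.7,-24.2,1],"twist": [0.005,0.003,0.35]},
    {"offset": [6,-27.2,1],"twist": [0.005,0.003,0.4]},
    {"offset": [6.5,-28.4,1],"twist": [0.005,0.003,0.42]},
    {"offset": [6.8,-29,1],"twist": [0.005,0.003,0.43]},
  ],
)

```text
clock: 5.3
eef_pos: [0.5143, -0.2068, 0.0655]
eef_rot: [0.685, 0.728, 0.003, 0.002]
ft_force: [6.3, 3.6, -0.0]
grip_width: 0.199
```

Run:
```python
from h import *
from station import *
s=read_state();print(s['eef_pos'],s['ft_force'],s['wrist_torque'],s['grip_width'])
P=np.array([.511,-.1415]);v=s['eef_pos'][:2]-P;a=np.arctan2(v[1],v[0]);print(a,np.linalg.norm(v),"theta~",a+1.571+.139+.0025/.0655)
d=snapshot("wrist");np.savez("w3.npz",**d);cv2.imwrite("pics/w3.png",d["frame"][:,:,::-1])
```

```text
[ 0.51434682 -0.20682428  0.06548743] [ 6.32238495  3.55536824 -0.01834156] [ 0.53043152 -0.95865248  0.04677549] 0.1989829264331069
-1.5196071337402068 0.06540996022000851 theta~ 0.22856080519109084
```

View pics/w3.png

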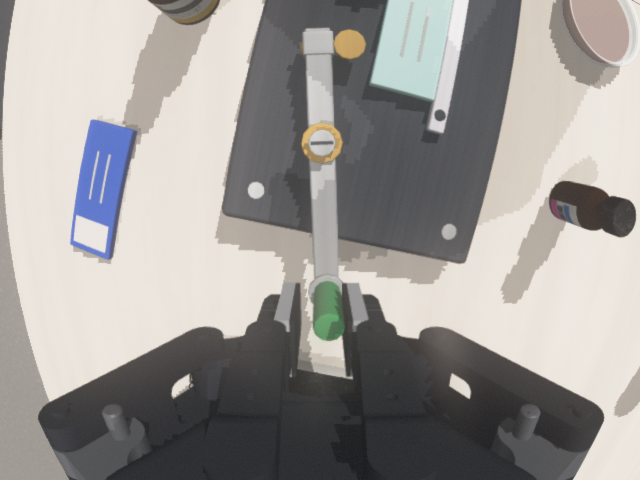

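play_rows(
  motion=[
    {"offset": [0.2,-2,0],"twist": [0,0,0.02]},
    {"offset": [0.3,-4,0],"twist": [0,0,0.045]},
    {"offset": [0.5,-6,0],"twist": [0,0,0.08]},
    {"offset": [0.7,-8,0],"twist": [0,0,0.11]},
  ],
)

```text
clock: 5.75
eef_pos: [0.5078, -0.2067, 0.0659]
eef_rot: [0.725, 0.689, 0.004, 0.004]
ft_force: [6.7, 1.0, -3.5]
grip_width: 0.201
```

play_rows(
  motion=[
    {"offset": [0.1,-1.5,0],"twist": [0,0,0.015]},
    {"offset": [0.1,-2,0],"twist": [0,0,0.023]},
    {"offset": [0.1,-2.5,0],"twist": [0,0,0.03]},
  ],
)

```text
clock: 6.05
eef_pos: [0.5065, -0.2065, 0.0659]
eef_rot: [0.735, 0.678, 0.005, 0.005]
ft_force: [6.8, 0.2, -4.7]
grip_width: 0.197
```

play_rows(
  motion=[
    {"offset": [0.1,-1.5,0],"twist": [0,0,0.015]},
    {"offset": [0.1,-2,0],"twist": [0,0,0.023]},
    {"offset": [0.1,-2.5,0],"twist": [0,0,0.03]},
  ],
)

```text
clock: 6.35
eef_pos: [0.5052, -0.2063, 0.0659]
eef_rot: [0.745, 0.667, 0.007, 0.006]
ft_force: [7.5, -0.1, -4.8]
grip_width: 0.2
```

```bash
cat >> h.py <<'E'
def rep(s,P=(.511,-.1415)):
    v=s['eef_pos'][:2]-np.array(P);a=np.arctan2(v[1],v[0]);f=s['ft_force'];t=np.array([np.sin(a),-np.cos(a)])
    y=R.from_quat(s['eef_rot']).as_matrix()[:,1]
    print(s['clock'],"a",a.round(4),"rad",np.linalg.norm(v).round(4),"th~",(a+1.71+.038).round(3),"Ft",-f[:2]@t,"yang",np.arctan2(y[1],y[0]).round(3),f.round(2),s['eef_pos'].round(4))
E
python3 -c "
from h import *
from station import *
rep(read_state())"
```

```text
6.35 a -1.6595 rad 0.0651 th~ 0.089 Ft 7.497276576864333 yang -0.111 [ 7.52 -0.06 -4.83] [ 0.5052 -0.2063  0.0659]
```

play_rows(
  motion=[
    {"offset": [0.1,-1.5,0.5],"twist": [0,0,0.015]},
    {"offset": [0.1,-2,0.5],"twist": [0,0,0.023]},
    {"offset": [0.1,-2.5,0.5],"twist": [0,0,0.03]},
  ],
)

```text
clock: 6.65
eef_pos: [0.5043, -0.2061, 0.0658]
eef_rot: [0.755, 0.655, 0.008, 0.008]
ft_force: [4.8, 1.3, -3.5]
grip_width: 0.204
```

play_rows(
  motion=[
    {"offset": [0.1,-1.5,0.5],"twist": [0,0,0.015]},
    {"offset": [0.1,-2,0.5],"twist": [0,0,0.023]},
    {"offset": [0.1,-2.5,0.5],"twist": [0,0,0.03]},
  ],
)

```text
clock: 6.95
eef_pos: [0.5034, -0.2059, 0.0658]
eef_rot: [0.765, 0.644, 0.01, 0.009]
ft_force: [6.9, 0.7, -4.3]
grip_width: 0.204
```

```bash
python3 -c "
from h import *
from station import *
s=read_state();rep(s);print(rel(s,s['eef_pos'],-.111-.05))"
```

```text
6.95 a -1.6885 rad 0.0648 th~ 0.06 Ft 6.7454046558759275 yang -0.171 [ 6.88  0.71 -4.32] [ 0.5034 -0.2059  0.0658]
([0.0, 0.0, 0.0], [0.027, -0.003, -0.01])
```

play_rows(
  motion=[
    {"offset": [0,-1.3,0.5],"twist": [0.01,0,-0.02]},
    {"offset": [0,-1.6,0.5],"twist": [0.02,0,-0.03]},
    {"offset": [0,-2,0.5],"twist": [0.027,0,-0.03]},
    {"offset": [0,-2.4,0.5],"twist": [0.027,0,-0.03]},
  ],
)

```text
clock: 7.35
eef_pos: [0.5029, -0.2061, 0.0659]
eef_rot: [0.755, 0.655, 0.002, 0.001]
ft_force: [6.4, -1.1, -3.5]
grip_width: 0.203
```

play_rows(
  motion=[
    {"offset": [0,-1.3,0.2],"twist": [0,0,0]},
    {"offset": [0,-1.7,0.2],"twist": [0,0,0]},
    {"offset": [0,-2.1,0.2],"twist": [0,0,0]},
    {"offset": [0,-2.5,0.2],"twist": [0,0,0]},
  ],
)

```text
clock: 7.75
eef_pos: [0.5018, -0.2061, 0.066]
eef_rot: [0.755, 0.655, 0.004, 0.003]
ft_force: [6.3, -0.9, -4.5]
grip_width: 0.198
```

```bash
python3 -c "
from h import *
from station import *
s=read_state();rep(s);print(rel(s,s['eef_pos'],-.1))"
```

```text
7.75 a -1.7118 rad 0.0653 th~ 0.036 Ft 6.363337424571024 yang -0.141 [ 6.3  -0.91 -4.47] [ 0.5018 -0.2061  0.066 ]
([0.0, 0.0, 0.0], [0.009, -0.001, -0.041])
```

play_rows(
  motion=[
    {"offset": [0,-1.3,0.2],"twist": [0,0,0]},
    {"offset": [0,-1.8,0.2],"twist": [0.01,0,0]},
    {"offset": [0,-2.3,0.2],"twist": [0.01,0,0]},
    {"offset": [0,-2.8,0.2],"twist": [0.01,0,0]},
  ],
)

```text
clock: 8.15
eef_pos: [0.5007, -0.2061, 0.0661]
eef_rot: [0.755, 0.656, 0.002, 0.001]
ft_force: [7.5, -0.5, -5.3]
grip_width: 0.201
```

play_rows(
  motion=[
    {"offset": [0,-1.3,0.2],"twist": [0,0,0]},
    {"offset": [0,-1.8,0.2],"twist": [0.01,0,0]},
    {"offset": [0,-2.3,0.2],"twist": [0.01,0,0.01]},
    {"offset": [0,-2.8,0.2],"twist": [0.01,0,0.01]},
  ],
)

```text
clock: 8.55
eef_pos: [0.4999, -0.206, 0.0661]
eef_rot: [0.758, 0.652, 0.0, -0.0]
ft_force: [8.9, 0.6, -5.7]
grip_width: 0.201
```

```bash
python3 -c "
from h import *
from station import *
s=read_state();rep(s);print(rel(s,s['eef_pos'],-.14))
d=snapshot('wrist');cv2.imwrite('pics/w4.png',cv2.resize(d['frame'][0:200,230:500,::-1],None,fx=2.9,fy=2.9))"
```

```text
8.55 a -1.7408 rad 0.0654 th~ 0.007 Ft 8.656266165914612 yang -0.151 [ 8.89  0.6  -5.67] [ 0.4999 -0.206   0.0661]
([0.0, 0.0, 0.0], [-0.0, -0.001, -0.011])
```

View pics/w4.png

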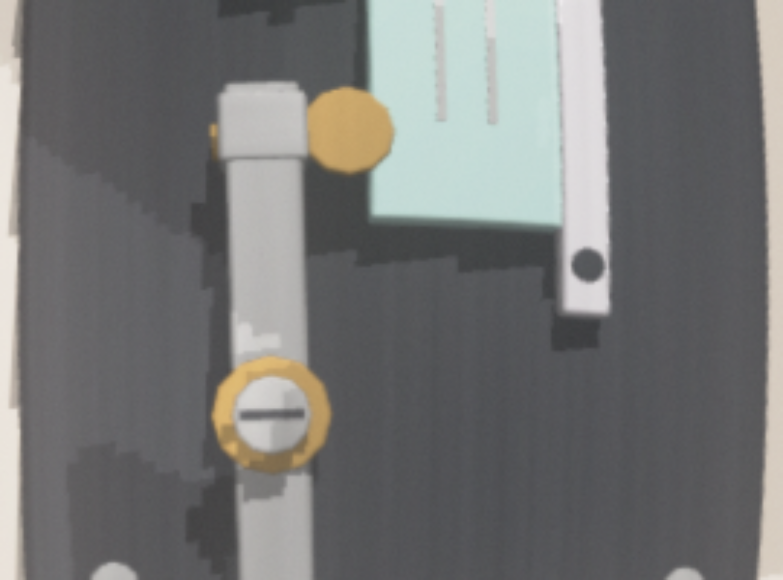

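play_rows(
  motion=[
    {"offset": [0,-1.3,0.2],"twist": [0,0,0]},
    {"offset": [0,-1.8,0.2],"twist": [0,0,0]},
    {"offset": [0,-2.3,0.2],"twist": [0,0,0]},
    {"offset": [0,-2.9,0.2],"twist": [0,0,0]},
  ],
)

```text
clock: 9.0
eef_pos: [0.4991, -0.206, 0.0661]
eef_rot: [0.758, 0.652, 0.002, 0.002]
ft_force: [10.8, -0.1, -6.9]
grip_width: 0.197
```

```bash
python3 -c "
from h import *
from station import *
s=read_state();rep(s);print(rel(s,s['eef_pos'],-.15))
d=snapshot('wrist');np.savez('w5.npz',**d)
for n in('w2','w3','w5'):
    f=dict(np.load(n+'.npz'))
    print(n)
    for a,c in blobs(f,(10,120,60),(28,255,255),(280,20,420,180))[1]: print(a,c,fonz(f,c,.028).round(4))
    hsv=cv2.cvtColor(f['frame'],cv2.COLOR_RGB2HSV)
    m=cv2.inRange(hsv,(12,110,120),(26,255,255))[25:65,330:385]; ys,xs=np.nonzero(m); print(xs.min()+330,xs.max()+330,ys.min()+25,ys.max()+25,len(xs))
    print(f['frame'][43,295:345].astype(int).sum(1)//3)
"
```

```text
9.0 a -1.754 rad 0.0655 th~ -0.006 Ft 10.661270731039837 yang -0.151 [10.82 -0.11 -6.9 ] [ 0.4991 -0.206   0.0661]
([0.0, 0.0, 0.0], [0.006, -0.0, -0.001])
w2
486 [353.8  44.1] [ 0.5015 -0.096   0.028 ]
8 [338.1  37.5] [ 0.4942 -0.0966  0.028 ]
25 [339.4  48.1] [ 0.497  -0.1008  0.028 ]
21 [306.  133.9] [ 0.5023 -0.1413  0.028 ]
44 [338.  138.3] [ 0.5154 -0.1366  0.028 ]
15 [303.5 143.5] [ 0.5033 -0.1455  0.028 ]
17 [336.5 151.9] [ 0.5176 -0.1421  0.028 ]
336 366 30 58 713
[109 110 109 109 108 113 121 127 140 171 207 218 218 218 219 219 219 219
 218 218 219 218 218 219 218 218 218 219 219 218 218 218 218 219 219 218
 219 217 208 164 149 157 160 171 175 176 178 180 179 179]
w3
573 [349.2  43.3] [ 0.5194 -0.0962  0.028 ]
88 [306.9 135.4] [ 0.5036 -0.1388  0.028 ]
87 [336.5 142.6] [ 0.5165 -0.1411  0.028 ]
13 [305.2 151. ] [ 0.5033 -0.1456  0.028 ]
334 364 30 58 692
[ 88  89  88  91  99 103 103 119 150 179 189 190 192 191 190 191 191 191
 191 190 190 191 192 191 193 190 191 192 191 193 193 192 194 193 195 194
 192 177 138 144 156 156 155 157 158 160 159 158 158 156]
w5
11 [350.1  33.7] [ 0.5285 -0.0945  0.028 ]
19 [346.5  40.9] [ 0.5264 -0.0977  0.028 ]
115 [310.9 135.7] [ 0.5046 -0.1377  0.028 ]
17 [340.1 134.2] [ 0.5172 -0.139   0.028 ]
6 [341.7 140.7] [ 0.5174 -0.1419  0.028 ]
10 [311.2 153.5] [ 0.5035 -0.1455  0.028 ]
340 366 31 58 616
[ 86  85  86  85  86  86  86  86  86  92 125 121 105 136 168 186 190 192
 191 190 190 191 192 192 191 192 192 192 192 193 191 192 193 191 193 194
 193 194 194 195 196 196 181 165 159 158 159 161 161 160]
```

play_rows(
  motion=[
    {"offset": [0,0.5,0],"twist": [0,0,0]},
    {"offset": [0,1.5,0],"twist": [0,0,0]},
    {"offset": [0,2.5,0],"twist": [0,0,0]},
    {"offset": [0,2.5,0],"twist": [0,0,0]},
  ],
)

```text
clock: 9.45
eef_pos: [0.5014, -0.2064, 0.0661]
eef_rot: [0.758, 0.652, 0.002, 0.002]
ft_force: [0.5, 0.6, 0.3]
grip_width: 0.204
```

play_rows(
  motion=[
    {"offset": [0,0,-10],"twist": [0,0,0]},
    {"offset": [0,0,-30],"twist": [0,0,0]},
    {"offset": [0,0,-55],"twist": [0,0,0]},
    {"offset": [0,0,-80],"twist": [0,0,0]},
    {"offset": [0,0,-86],"twist": [0,0,0]},
    {"offset": [0,0,-86],"twist": [0,0,0]},
  ],
  fingers=40,
)

```text
clock: 10.05
eef_pos: [0.5016, -0.2069, 0.1538]
eef_rot: [0.758, 0.652, 0.002, 0.004]
ft_force: [0.1, -0.4, -0.1]
grip_width: 0.399
```

```bash
python3 -c "
from h import *
from station import *
s=read_state();rep(s)
d=snapshot('wrist');np.savez('w6.npz',**d);cv2.imwrite('pics/w6.png',d['frame'][:,:,::-1])
print(rel(s,[.5378,.0527,.15],-.12))
"
```

```text
10.05 a -1.7133 rad 0.0661 th~ 0.035 Ft 0.11367773946844098 yang -0.151 [ 0.06 -0.36 -0.12] [ 0.5016 -0.2069  0.1538]
([262.1, -3.3, 3.6], [0.009, 0.001, -0.031])
```

View pics/w6.png

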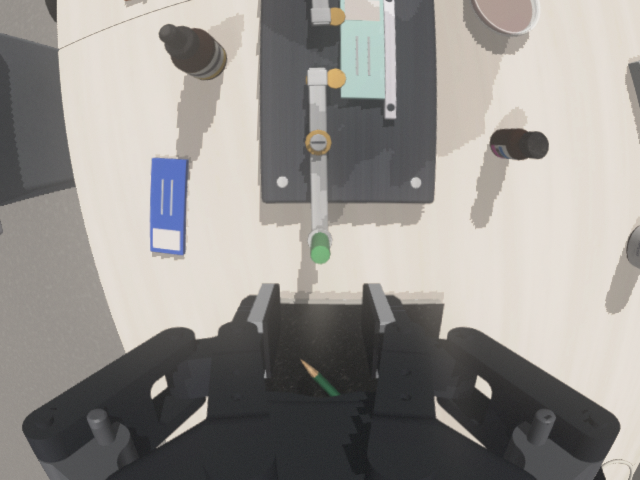

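The wrist view shows the right clip parallel to the slide with its brass nose at (336,79) on the glass edge. The slide is flush with its fence, and the green pin at (320,248) is free.

play_rows(
  motion=[
    {"offset": [30,0,0],"twist": [0,0,0]},
    {"offset": [70,-1,0],"twist": [0,0,0]},
    {"offset": [110,-1,0],"twist": [0,0,0]},
    {"offset": [150,-2,0],"twist": [0.005,0,0]},
    {"offset": [190,-2,2],"twist": [0.009,0,-0.02]},
    {"offset": [230,-3,4],"twist": [0.009,0,-0.03]},
    {"offset": [255,-3,4],"twist": [0.009,0,-0.03]},
    {"offset": [262,-3,4],"twist": [0.009,0,-0.03]},
    {"offset": [262,-3,4],"twist": [0.009,0,-0.03]},
    {"offset": [262,-3,4],"twist": [0.009,0,-0.03]},
  ],
)

```text
clock: 11.1
eef_pos: [0.5368, 0.0523, 0.1473]
eef_rot: [0.749, 0.663, -0.002, -0.002]
ft_force: [0.2, 0.3, 0.0]
grip_width: 0.4
```

```bash
python3 -c "
from h import *
from station import *
s=read_state();print(s['eef_pos'],s['joint_positions'].round(3))
d=snapshot('wrist');np.savez('w7.npz',**d)
for lo,hi in(((0,150,50),(6,255,255)),((174,150,50),(180,255,255))):
    m,b=blobs(d,lo,hi,(200,150,440,400));print(b)
    if b: ys,xs=np.nonzero(m);print(xs.min(),xs.max(),ys.min(),ys.max())
cv2.imwrite('pics/w7.png',cv2.resize(d['frame'][150:400,180:460,::-1],None,fx=2.4,fy=2.4))
print(rel(s,[.5378,.0527,.064],-.12))
"
```

```text
[0.5367861  0.05229276 0.14729216] [-0.041 -0.062  1.905 -0.     1.304  0.081]
[]
[]
([0.6, 1.3, 83.3], [-0.005, 0.001, -0.002])
```

View pics/w7.png

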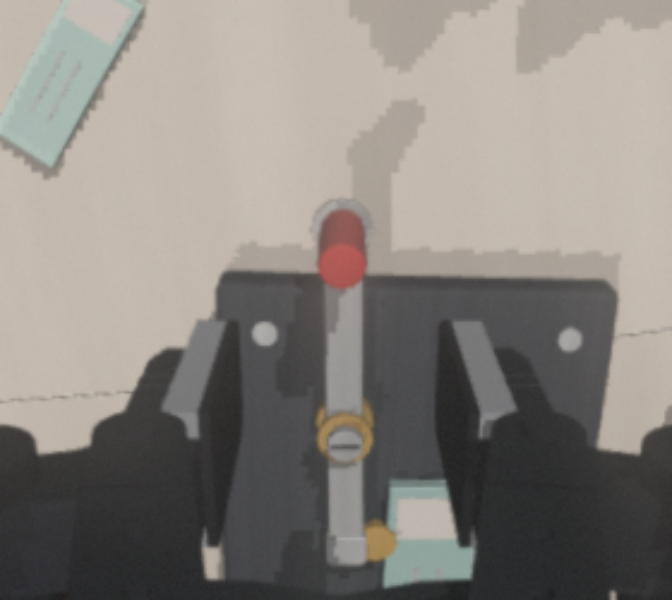

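The wrist view shows the red pin's top at about (323,261), the left pivot at (324,335) and the lever upright in the image. The pin is centred between the jaws.

```bash
python3 -c "
from h import *
from station import *
s=read_state();d=dict(np.load('w7.npz'))
g=fonz(d,(322.9,261.3),.07);p=fonz(d,(323.8,335.4),.041);v=(g-p)[:2];a=np.arctan2(v[1],v[0]);print(g,p,np.linalg.norm(v),a)
print(rel(s,[g[0],g[1],.064],-.12))
"
```

```text
[0.5365952 0.0509471 0.07     ] [ 0.52944868 -0.01344514  0.041     ] 0.06478760128832374 1.4602644393268869
([-1.0, 0.1, 83.5], [-0.004, 0.0, -0.002])
```

play_rows(
  motion=[
    {"offset": [0,0.5,20],"twist": [0,0,0]},
    {"offset": [0,0.5,40],"twist": [0,0,0]},
    {"offset": [0,0.5,60],"twist": [0,0,0]},
    {"offset": [0,0.5,75],"twist": [0,0,0]},
    {"offset": [0,0.5,82],"twist": [0,0,0]},
    {"offset": [0,0.5,83],"twist": [0,0,0]},
    {"offset": [0,0.5,83],"twist": [0,0,0]},
  ],
)

```text
clock: 11.85
eef_pos: [0.5376, 0.0517, 0.0651]
eef_rot: [0.749, 0.662, -0.001, -0.001]
ft_force: [0.0, 0.1, 0.1]
grip_width: 0.4
```

play_rows(
  motion=[
    {"offset": [0,0,0],"twist": [0,0,0]},
    {"offset": [0,0,0],"twist": [0,0,0]},
    {"offset": [0,0,0],"twist": [0,0,0]},
  ],
  fingers=20,
)

```text
clock: 12.15
eef_pos: [0.5381, 0.0517, 0.0659]
eef_rot: [0.749, 0.663, -0.001, -0.001]
ft_force: [1.0, -0.3, -0.2]
grip_width: 0.199
```

Run:
```python
from h import *
from station import *
s=read_state();print(s['eef_pos'],s['ft_force'],s['grip_width'])
P=[.5292,-.0128];out=[]
for a in 1.45-np.arange(0,1.3,.1):
    c,n=np.cos(a),np.sin(a);q=np.array(P)+.065*np.array([c,n])+.0025*np.array([n,-c]);print(a.round(2),rel(s,[*q,.064],a-np.pi/2))
```

```text
[0.538087   0.05173368 0.06587219] [ 0.95687997 -0.27772486 -0.17522961] 0.19890126462484353
1.45 ([-0.1, 1.5, 1.9], [-0.002, 0.0, -0.002])
1.35 ([-0.7, 7.9, 1.9], [-0.002, 0.0, 0.098])
1.25 ([-1.9, 14.3, 1.8], [-0.002, 0.0, 0.198])
1.15 ([-3.7, 20.6, 1.8], [-0.002, 0.001, 0.298])
1.05 ([-6.2, 26.6, 1.8], [-0.002, 0.001, 0.398])
0.95 ([-9.2, 32.3, 1.8], [-0.002, 0.001, 0.498])
0.85 ([-12.8, 37.7, 1.8], [-0.002, 0.001, 0.598])
0.75 ([-17.0, 42.8, 1.8], [-0.002, 0.001, 0.698])
0.65 ([-21.6, 47.4, 1.8], [-0.002, 0.001, 0.798])
0.55 ([-26.6, 51.5, 1.8], [-0.002, 0.001, 0.898])
0.45 ([-32.0, 55.1, 1.8], [-0.002, 0.001, 0.998])
0.35 ([-37.8, 58.1, 1.8], [-0.001, 0.001, 1.098])
0.25 ([-43.8, 60.5, 1.8], [-0.001, 0.001, 1.198])
```

Half the swing first, then check.

play_rows(
  motion=[
    {"offset": [-0.1,1.5,1],"twist": [0,0,0]},
    {"offset": [-0.4,4.7,1],"twist": [0,0,0.05]},
    {"offset": [-0.7,7.9,1],"twist": [0,0,0.1]},
    {"offset": [-1.2,11.1,1],"twist": [0,0,0.15]},
    {"offset": [-1.9,14.3,1],"twist": [0,0,0.2]},
    {"offset": [-2.7,17.5,1],"twist": [0,0,0.25]},
    {"offset": [-3.7,20.6,1],"twist": [0,0,0.3]},
    {"offset": [-4.9,23.6,1],"twist": [0,0,0.35]},
    {"offset": [-6.2,26.6,1],"twist": [0,0,0.4]},
    {"offset": [-7.6,29.5,1],"twist": [0,0,0.45]},
    {"offset": [-9.2,32.3,1],"twist": [0,0,0.5]},
  ],
)

```text
clock: 13.25
eef_pos: [0.5678, 0.0399, 0.0649]
eef_rot: [0.89, 0.456, -0.002, -0.002]
ft_force: [-6.0, 4.5, 5.7]
grip_width: 0.198
```

Run:
```python
from h import *
from station import *
s=read_state();rep(s,[.5292,-.0128])
P=[.5292,-.0128];out=[]
for a in .9-np.arange(0,.76,.05):
    c,n=np.cos(a),np.sin(a);q=np.array(P)+.065*np.array([c,n])+.0025*np.array([n,-c]);print(a.round(2),rel(s,[*q,.064],a-np.pi/2))
```

```text
13.25 a 0.9378 rad 0.0653 th~ 2.686 Ft 7.462267739163254 yang -0.624 [-5.95  4.5   5.71] [0.5678 0.0399 0.0649]
0.9 ([-0.5, 5.0, 0.9], [-0.006, 0.002, 0.046])
0.85 ([-0.9, 8.2, 0.9], [-0.006, 0.002, 0.096])
0.8 ([-1.4, 11.4, 0.9], [-0.006, 0.002, 0.146])
0.75 ([-2.1, 14.6, 0.8], [-0.006, 0.002, 0.196])
0.7 ([-2.9, 17.7, 0.8], [-0.006, 0.002, 0.246])
0.65 ([-3.9, 20.8, 0.8], [-0.006, 0.002, 0.296])
0.6 ([-5.0, 23.9, 0.8], [-0.006, 0.002, 0.346])
0.55 ([-6.3, 26.8, 0.8], [-0.006, 0.003, 0.396])
0.5 ([-7.8, 29.8, 0.7], [-0.006, 0.003, 0.446])
0.45 ([-9.4, 32.6, 0.7], [-0.006, 0.003, 0.496])
0.4 ([-11.1, 35.4, 0.7], [-0.006, 0.003, 0.546])
0.35 ([-12.9, 38.0, 0.7], [-0.006, 0.003, 0.596])
0.3 ([-14.9, 40.6, 0.7], [-0.006, 0.003, 0.646])
0.25 ([-17.1, 43.1, 0.7], [-0.005, 0.003, 0.696])
0.2 ([-19.3, 45.4, 0.7], [-0.005, 0.004, 0.746])
0.15 ([-21.6, 47.7, 0.7], [-0.005, 0.004, 0.796])
```

play_rows(
  motion=[
    {"offset": [-0.2,2.5,0.5],"twist": [0,0,0.02]},
    {"offset": [-0.9,8.2,0.5],"twist": [0,0,0.09]},
    {"offset": [-1.4,11.4,0.5],"twist": [0,0,0.146]},
    {"offset": [-2.1,14.6,0.5],"twist": [0,0,0.196]},
    {"offset": [-3.4,19.2,0.5],"twist": [0,0,0.27]},
    {"offset": [-5,23.9,0.5],"twist": [0,0,0.346]},
    {"offset": [-7,28.3,0.5],"twist": [0,0,0.42]},
    {"offset": [-9.4,32.6,0.5],"twist": [0,0,0.496]},
    {"offset": [-12,36.7,0.5],"twist": [0,0,0.57]},
    {"offset": [-14.9,40.6,0.5],"twist": [0,0,0.646]},
    {"offset": [-17.1,43.1,0.5],"twist": [0,0,0.696]},
    {"offset": [-18.2,44.2,0.5],"twist": [0,0,0.72]},
  ],
)

```text
clock: 14.45
eef_pos: [0.5934, 0.0011, 0.0647]
eef_rot: [0.994, 0.112, -0.002, -0.004]
ft_force: [-0.4, 7.0, 3.2]
grip_width: 0.202
```

Run:
```python
from h import *
from station import *
s=read_state();rep(s,[.5292,-.0128])
P=[.5292,-.0128];out=[]
for a in (.27,.24,.21,.19):
    c,n=np.cos(a),np.sin(a);q=np.array(P)+.065*np.array([c,n])+.0025*np.array([n,-c]);print(a,rel(s,[*q,.064],a-np.pi/2))
```

```text
14.45 a 0.2133 rad 0.0657 th~ 1.961 Ft 6.900321627763232 yang -1.346 [-0.36  6.98  3.2 ] [0.5934 0.0011 0.0647]
0.27 ([-0.6, -1.2, 0.7], [-0.008, 0.004, -0.045])
0.24 ([-0.7, 0.8, 0.7], [-0.008, 0.004, -0.015])
0.21 ([-0.7, 2.7, 0.6], [-0.008, 0.004, 0.015])
0.19 ([-0.8, 4.0, 0.6], [-0.008, 0.004, 0.035])
```

play_rows(
  motion=[
    {"offset": [0,-0.5,0],"twist": [0,0,0]},
    {"offset": [0,-1.5,0],"twist": [0,0,0]},
    {"offset": [0,-2.5,0],"twist": [0,0,0]},
    {"offset": [0,-2.5,0],"twist": [0,0,0]},
  ],
)

```text
clock: 14.85
eef_pos: [0.5928, 0.0035, 0.0646]
eef_rot: [0.994, 0.112, -0.002, -0.004]
ft_force: [-0.6, -0.1, 0.0]
grip_width: 0.2
```

play_rows(
  motion=[
    {"offset": [0,0,-10],"twist": [0,0,0]},
    {"offset": [0,0,-30],"twist": [0,0,0]},
    {"offset": [0,0,-60],"twist": [0,0,0]},
    {"offset": [0,0,-100],"twist": [0,0,0]},
    {"offset": [0,0,-130],"twist": [0,0,0]},
    {"offset": [40,0,-150],"twist": [0,0,0]},
    {"offset": [80,0,-150],"twist": [0,0,0]},
    {"offset": [110,0,-150],"twist": [0,0,0]},
    {"offset": [110,0,-150],"twist": [0,0,0]},
  ],
  fingers=40,
)

```text
clock: 15.75
eef_pos: [0.7032, 0.0275, 0.2144]
eef_rot: [0.994, 0.113, -0.002, -0.003]
ft_force: [-0.9, -0.1, -0.6]
grip_width: 0.401
```

Run:
```python
from h import *
from station import *
s=read_state();print(s['clock'],s['eef_pos'],s['ft_force'])
for n in("wrist","scene"):
    d=snapshot(n); cv2.imwrite(f"pics/{n}9.png",d["frame"][:,:,::-1]); np.savez(f"{n}9.npz",**d)
```

```text
15.75 [0.70315151 0.02754258 0.21440464] [-0.93118606 -0.06929022 -0.55908672]
```

View pics/wrist9.png

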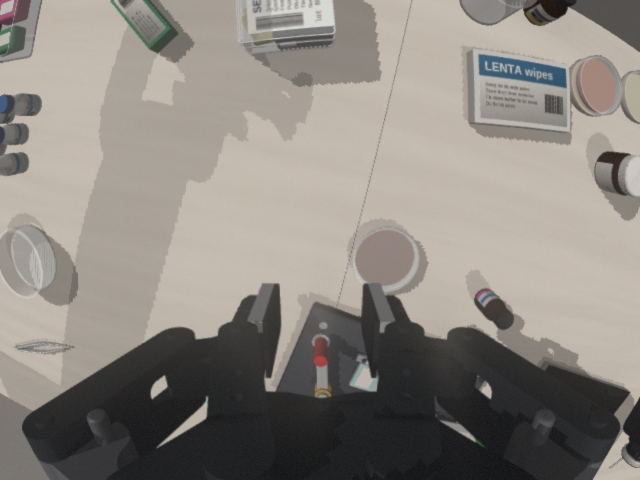

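View pics/scene9.png

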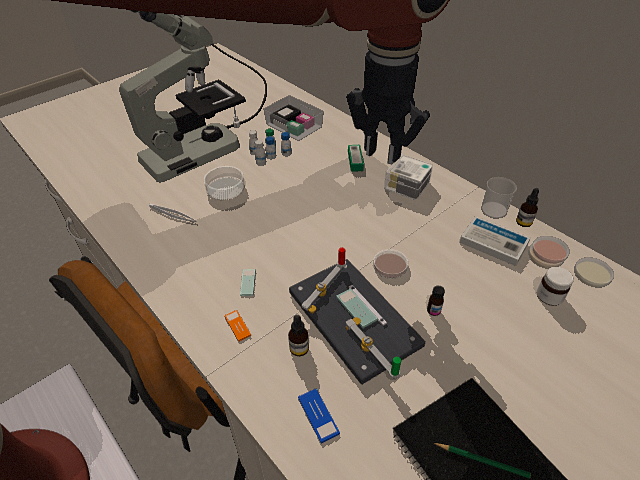

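The scene view shows the left clip swung clear (red pin at (342,257)), the right clip on the slide (green pin at (396,365)) and the bystanders where they were. The wrist view also shows the red pin free, at (321,352).

Run:
```python
from h import *
S=dict(np.load("scene9.npz"));S0=dict(np.load("scene0.npz"))
for n,lo,hi,P in(('red',(0,150,60),(6,255,255),(.5292,-.0128)),('green',(50,130,40),(75,255,255),(.511,-.1415))):
    b=max(blobs(S,lo,hi,(280,240,430,385))[1],key=lambda q:q[0]);p=onz(S,b[1],.0525)
    v=p[:2]-np.array(P);a=np.arctan2(v[1],v[0]);print(n,b,p.round(4),np.linalg.norm(v).round(4),"theta deg",np.degrees(a-(1.432 if n=='red' else 1.432-np.pi)).round(1))
# bystander / slide change
d=cv2.absdiff(S["frame"],S0["frame"]).max(2)
for n,(x0,y0,x1,y1) in dict(dropper=(285,315,312,358),vial=(427,285,447,317),petri=(372,250,412,282),fence_slide=(345,285,390,325)).items(): print(n,np.mean(d[y0:y1,x0:x1]).round(1),d[y0:y1,x0:x1].max())
a=[cv2.resize(q["frame"][255:375,285:420,::-1],None,fx=2.9,fy=2.9,interpolation=2) for q in(S0,S)]
cv2.imwrite("pics/cmp.png",np.hstack(a))
```

```text
red (100, array([341.2, 256. ])) [0.5929 0.0031 0.0525] 0.0656 theta deg -68.0
green (145, array([395.6, 365.6])) [ 0.5028 -0.2059  0.0525] 0.065 theta deg 0.7
dropper 9.4 72
vial 7.9 22
petri 8.3 16
fence_slide 13.2 155
```

View pics/cmp.png

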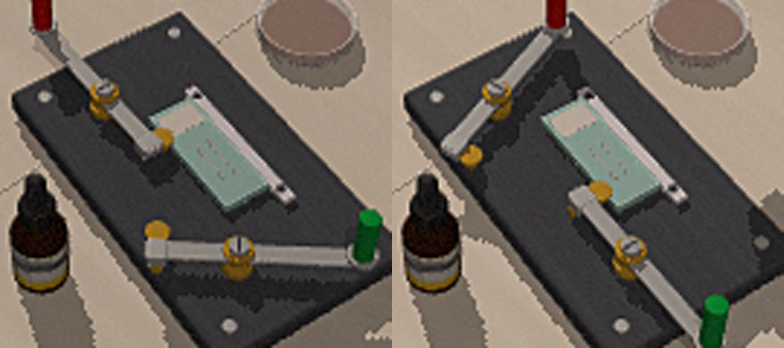

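The before/after crops show the slide still flush against its fence, the left clip clear, the right nose on the glass edge and the dropper and petri dish unmoved.

```bash
python3 -c "
from station import *
print(read_state()['clock']);print(sign_off())"
```

```text
15.85
the job is handed in; nothing more can be done
None
```

The slide is now held by the right clip, the left clip is swung clear, and I handed the job in at 15.9 s of the 72 s allowed.

- **Right clip:** I swung it on by its green pin, held loosely between the fingers. The pin force rose from about 6.5 N of drag to 10.7 N when the nose met the slide. That means roughly 4–6 N at the nose. In the wrist picture the nose looks pressed in about 1.2–1.3 mm, which suggests about 4 N. The final force on the glass was not measured directly after I let go.
- **Left clip:** I swung it away by its red pin after the right clip was on. The last scene picture puts it 68° from parallel.
- **Last checks:** The slide looks flush against its fence in the before/after comparison. The dropper, vial and petri dish are where they were. The gripper is well away from everything, and the force reading is near zero.

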